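Half-close the lid of the slide tray

ROBOT

A 7-joint arm with a two-finger parallel gripper is mounted at the origin on the work surface. World frame = base frame: x ahead of the robot, y to its left, z up, the work surface at z = 0. Lengths are in m, angles in rad, forces in N, time in s.
With the tool pointing down it reaches from about 0.425 to 0.875 m from the base axis. Payload 9.9 kg.
Tool frame: the origin (TCP) lies at the very end of the fingers, on their centre line; the grasp point (between the pads) lies 19 mm behind it; z points along the fingers, y is the direction in which the jaws open and shut (so a half turn about z gives the same grasp; the last joint's range is limited). The gripper opens to 85 mm and grips with 20 to 120 N. Pads are 22 mm wide; open, the fingers measure 114 mm over their backs; the gripper's body (76 mm by 85 mm) begins 54 mm behind the grasp point. The pads swing forward as they close: fully open they stand 13 mm farther back than shut.
Start: joints at [1.114, 0.576, 0.025, 1.437, -0.015, 1.129, -0.057], TCP at [0.246, -0.629, 0.231] pointing down, gripper open.
Joint ranges: [-2.76, 2.76], [-0.34, 2.15], [-1.52, 1.57], [0.19, 2.46], [-1.09, 4.23], [0.17, 1.99], [-2.82, 2.82]. Speed limits (rad/s): [2.22, 2.22, 3.01, 3.01, 3.14, 3.14, 3.14].

INTERFACE

Orientations are given as a rotation vector (axis times angle).
In Python, from workcell import read_state, imaging, finish_job gives the robot as it stands.
- The arm moves only by the tool jog_arm, never from a script. Its argument "steps" is text: rows parted by semicolons, each of 4 numbers parted by spaces: the shift along the world's x, y, z in cm, then the turn about the world's z in degrees. A call has exactly 8 rows; each row is the pose to reach, as a shift and turn from the pose measured when the call began; what a row does not reach only later rows make up. A row lasts 1/12 s, in which the tool goes at most 41.7 mm and 7.16 degrees, less where a joint would pass 70% of its speed; a pose out of reach is approached as far as the arm can. A call with a gripper value outside its range is refused whole. "gripper" is the opening, from 0 (shut) to 1 (fully open), set as the call begins (left out, the last holds). The fingers move at their own pace and stop on an object; "force" is the grip in N (left out, the last holds). Time passes only in rows, so rows that repeat a pose let the fingers close, or fill a call up. It gives the time, the measured TCP pose, the force and the opening at its end, in the units of the state.
- read_state(): the state, without advancing time (a new reading comes with each control period).
- imaging.get_image(name): name is "scene" or "top"; returns a dict with "pixels" (480x640x3 uint8, blue, green, red), "range_z" (480x640 float32, m along the optical axis (not along the pixel's ray), 0 where there is no reading), "K" (3x3 intrinsics, pixels), "xyz" and "attitude" of the camera in the world. Camera axes: x right, y down, z forward; pixel columns grow to the right and rows downward; lengths in m; the calibration is good to about 2 mm. A picture is of the moment at which its call begins.
- finish_job(): hands the job in, once; it reports no verdict.
The state is a dict: "time_s": time; "q": joint angles; "qvel": joint speeds; "effort": joint torques, N m; "ee_pos": TCP position; "tcp_rot": TCP orientation; "force": force on the tool from outside, world axes, zero at the start; "ft_torque": the same for the moment, N m; "grip_width": finger opening in m.
Only numpy, scipy, OpenCV 4.12 (cv2) and the standard library are available. Lean on these libraries where they do the work, as an engineer would, in place of code of your own. Each camera call takes 0.05 s, during which the arm holds its last target.

TASK

The stained slides in the blue tray have to dry out of the dust: fold the blue tray's lid down from where it stands until it is half closed, at 45 degrees over the tray, and let go so that it stays there. Leave the white tray's lid open as it is, and do not move the amber bottle.

Things in the scene. Friction and masses are not known exactly. Their poses are not given: they have to be found in the camera images.
- blue_tray: Blue plastic tray with five glass slides, 130 mm deep (its x), 160 mm wide (its y), 40 mm high, fixed to the bench. Origin: centre of its underside; z up. Its x axis points from its open front to its hinge side, which is away from the robot, give or take 30 degrees. The lid's hinge line runs along the tray's y at x = +65 mm, z = 40 mm.
- blue_lid (a joint): Lid angle, rad: 0 shut, 0.785 half closed, 1.571 straight up; starts at 1.65 to 1.95, leaning away from the tray; stop at 2.1. Flat stiff blue panel, 130 mm from hinge to free edge (plus a 9 mm lip mid-edge), 160 wide, 5 thick, 120 g. The hinge is on its inner face. It stays where it is left (stiff hinge, about 1.5 N at the edge); pushing its outer face folds it down.
- white_lid_edge (a point): Middle of the free edge of the white tray's lid, which stands open like the blue one. The white tray is empty, otherwise of the same size and form, and fixed to the bench beside the blue one; either may be on the left.
- amber_bottle: Small closed amber glass bottle with a black cap, 38 mm across, 80 mm high, about 90 g, standing loose on the bench beyond the trays. Origin: centre of its underside.
There are look-alikes about, which are no part of the job. Of the things shaped like the blue_tray, the blue one is meant. Several things look just like the amber_bottle: the one meant starts farthest from the robot's base.

How it is judged:
By the outcome, as a careful person would: the job done as asked, in the order asked, and still so for the second after the job is handed in, with the robot touching nothing.
It also fails if it takes over 32 s, if anything falls off the work surface, if the arm or the gripper's body presses on something with over 40 N, if the wrist force passes 120 N, or if a joint passes its speed limit or range.

## Working session

There is one attempt and no reset: what is moved stays moved. The work goes in short steps, Python scripts to look and compute and a tool call to move; the robot and the scene stay as the last step left them, time stands still between calls to the robot, and variables do not carry over. Pictures are saved under pics/ and viewed, and the job is handed in when it is done.

Besides the shell and the picture viewer there is one more tool, called after ">>>" by a JSON object that holds its "fn" and its "kwargs", one argument or row to a line. jog_arm: Moves the arm, as the interface text tells. Its arguments: {"type":"object","properties":{"steps":{"type":"string"},"gripper":{"type":"number"},"force":{"type":"number"}},"required":["steps"]}

```bash
mkdir -p pics; ls
cat > h.py <<'E'
from workcell import read_state, imaging, finish_job
import numpy as np, cv2
from scipy.spatial.transform import Rotation as R
def rot(a):
    a=np.array(a,float)
    if a.shape==(3,3): return a
    if a.size==4: return R.from_quat(a).as_matrix()
    return R.from_rotvec(a).as_matrix()
def cloud(im):
    K=np.array(im["K"]).reshape(3,3); z=im["range_z"]; v,u=np.mgrid[0:480,0:640]
    p=np.stack([(u-K[0,2])/K[0,0]*z,(v-K[1,2])/K[1,1]*z,z],-1)
    w=p@rot(im["attitude"]).T+np.array(im["xyz"]); w[z<=0]=np.nan
    return w
E
python3 - <<'E'
from h import *
s=read_state(); print(s)
for n in("scene","top"):
    im=imaging.get_image(n); print(n,im["K"],im["xyz"],im["attitude"]); cv2.imwrite(f"pics/{n}0.png",im["pixels"])
    np.savez(f"{n}0.npz",w=cloud(im),p=im["pixels"],K=im["K"],xyz=im["xyz"],att=im["attitude"])
E
```

```text
pics
{'time_s': 0.0, 'q': array([ 1.11421649,  0.57651886,  0.02482754,  1.43791225, -0.01499676,
        1.12898243, -0.05646475]), 'qvel': array([-0.00087207,  0.0004566 , -0.0002898 ,  0.0004808 ,  0.00024582,
       -0.00018017, -0.00048743]), 'effort': array([ 6.18602680e-04, -7.65762663e+01,  2.25060582e+00, -2.85968578e+01,
        1.52266386e-02,  1.27066526e-02,  2.49436721e-05]), 'ee_pos': array([ 0.24568872, -0.62821629,  0.23044969]), 'tcp_rot': array([-3.08559030e+00, -5.82012058e-01,  5.97562837e-04]), 'force': array([-0.78687129, -0.13011896,  0.15398029]), 'ft_torque': array([-0.02826514, -0.00868741, -0.06095459]), 'grip_width': 0.08545116365969903}
scene [[522.18364525   0.         317.62542826]
 [  0.         522.18364525 236.9949683 ]
 [  0.           0.           1.        ]] [ 1.14044473 -0.1292256   0.76036183] [-1.9405233  -1.59200987  0.64112476]
top [[555.01919962   0.         332.17329858]
 [  0.         555.01919962 249.71574484]
 [  0.           0.           1.        ]] [ 0.28888473 -0.02431833  1.19740976] [-2.13670767  2.09752755 -0.19135766]
```

View pics/scene0.png

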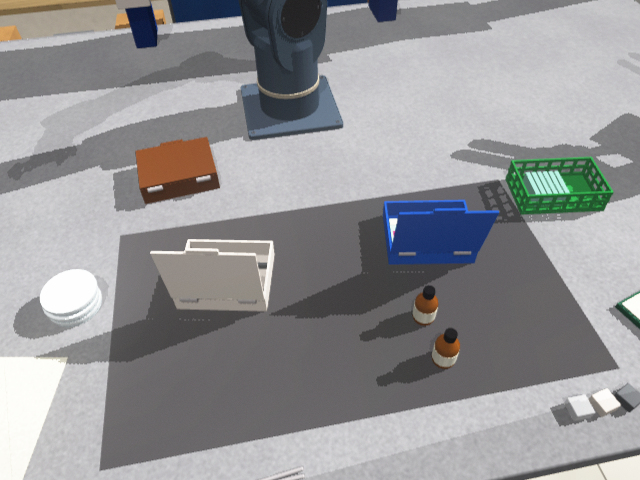

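View pics/top0.png

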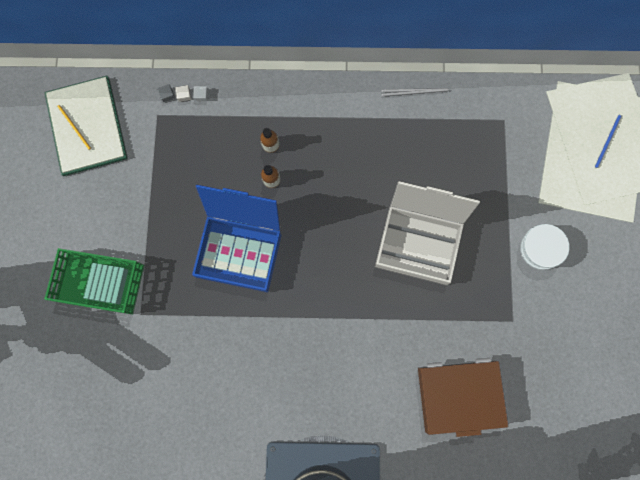

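The scene view shows the blue tray with its lid up at about (435,235), the white tray at (220,275), and two amber bottles at (426,305) and (446,348). The top view shows the blue tray at (237,245), its lid at (240,207), and bottles at (270,176) and (269,140). The look-alikes are the white tray, the green basket (95,280), the brown box (462,397) and the nearer bottle. Next I'll measure them.

Run:
```python
from h import *
for n in("scene","top"):
    d=np.load(f"{n}0.npz"); w=d["w"]; p=d["p"].astype(int); b,g,r=p[...,0],p[...,1],p[...,2]
    m=(b>90)&(b>2*r)&(b>1.6*g)&(w[...,0]>.35)&(w[...,0]<.9)&(w[...,2]>0.005)&(w[...,2]<.3)&(w[...,1]>-.1)
    q=w[m]; print(n,len(q),q.min(0),q.max(0))
    hi=q[q[:,2]>0.055]; 
    # plane by RANSAC-free SVD
    c=np.median(hi,0); 
    for _ in range(3):
        c=hi.mean(0); U,S,V=np.linalg.svd(hi-c,full_matrices=False); nn=V[2]; e=(hi-c)@nn; hi=hi[abs(e)<2.5*e.std()+1e-4]
    nn=nn*np.sign(nn[0]); print(" lid centroid",c,"n",nn,"res",S[2]/len(hi)**.5,"yaw",np.degrees(np.arctan2(nn[1],nn[0])),"tilt nz",nn[2], "lidang", np.pi/2-np.arcsin(nn[2]))
    print(" highest", hi[np.argsort(-hi[:,2])[:5]])
    rim=q[(q[:,2]>.034)&(q[:,2]<.044)]
    if len(rim)>20: print(" rim",len(rim),cv2.minAreaRect(rim[:,:2].astype(np.float32)*1000))
    am=(r>70)&(r>1.6*b)&(w[...,0]>.5)&(w[...,2]>.02)&(w[...,2]<.1)&(w[...,1]<.3)
    k,l,st,ce=cv2.connectedComponentsWithStats(am.astype(np.uint8))
    for i in range(1,k):
        if st[i,4]>30: print(" amber",ce[i],np.nanmedian(w[l==i],0),np.nanmax(w[l==i],0))
    wm=(w[...,2]>.06)&(w[...,1]<-.1)&(w[...,0]>.4)&(b>120)
    qq=w[wm]; print(" white hi",len(qq),qq[qq[:,2]>np.nanmax(qq[:,2])-.012].mean(0), qq.min(0),qq.max(0))
im=cv2.imread("pics/top0.png")[150:310,170:500]; cv2.imwrite("pics/crop_t.png",cv2.resize(im,None,fx=2.4,fy=2.4,interpolation=2))
im=cv2.imread("pics/scene0.png")[180:380,360:520]; cv2.imwrite("pics/crop_s.png",cv2.resize(im,None,fx=3,fy=3,interpolation=2))
```

```text
scene 5703 [0.42428057 0.09503101 0.00500284] [0.61250955 0.28172166 0.1783837 ]
 lid centroid [0.58710509 0.17591673 0.11765348] n [ 0.95998482 -0.17995806 -0.21457923] res 0.0007973793195710788 yaw -10.617401047496964 tilt nz -0.2145792323338526 lidang 1.7870573337064524
 highest [[0.59806341 0.17074354 0.1783837 ]
 [0.60031696 0.18148006 0.17834681]
 [0.60187982 0.17927956 0.17809456]
 [0.5986374  0.16568161 0.17776626]
 [0.59651197 0.15657876 0.17758995]]
 rim 505 ((504.51287841796875, 191.058837890625), (160.5967559814453, 138.42327880859375), 79.5536880493164)
 amber [425.82515337 303.81595092] [0.68584045 0.12008157 0.05304162] [0.69562074 0.14361423 0.06373838]
 amber [446.51206434 346.8310992 ] [0.7686558  0.12511015 0.05326923] [0.77882635 0.14903321 0.0670464 ]
 white hi 4251 [ 0.60517234 -0.2184751   0.17419639] [ 0.57835005 -0.29414564  0.06005733] [ 0.62538917 -0.13640694  0.18168282]
top 3602 [0.42358761 0.09841755 0.00501462] [0.6105882  0.2899265  0.18005805]
 lid centroid [0.582644   0.17790726 0.11821893] n [ 0.95944833 -0.17943315 -0.21739976] res 0.0008951143233848398 yaw -10.592919057917724 tilt nz -0.21739976120622378 lidang 1.7899460498642874
 highest [[0.59898594 0.19460805 0.18005805]
 [0.58981167 0.15207538 0.17996939]
 [0.59553569 0.16574214 0.17994088]
 [0.59734808 0.1831286  0.17955011]
 [0.59000318 0.15411633 0.17921297]]
 rim 556 ((503.0605773925781, 193.10562133789062), (161.3743438720703, 132.8998260498047), 79.4316177368164)
 amber [268.47916667 139.66666667] [0.75000797 0.13242132 0.05448145] [0.77019393 0.15019734 0.06907142]
 amber [269.44285714 176.12857143] [0.66652588 0.12621271 0.05481272] [0.68729192 0.14706535 0.06545011]
 white hi 1895 [ 0.60396282 -0.21332262  0.17699619] [ 0.57519767 -0.29106859  0.06015333] [ 0.62436925 -0.13443362  0.18406618]
```

```bash
sleep 0
```

```text
(no output)
```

Measurements from the two views agree:
- **Tray:** centre about (0.503, 0.192), yaw -10.6°.
- **Lid:** angle about 1.79 rad, top edge at z ≈ 0.18.
- **Hinge:** about (0.567, 0.180, 0.04).
- **Bottles:** about (0.68, 0.125) and (0.76, 0.13). The farther one is meant.

I'll check with a close crop before moving.

View pics/crop_s.png

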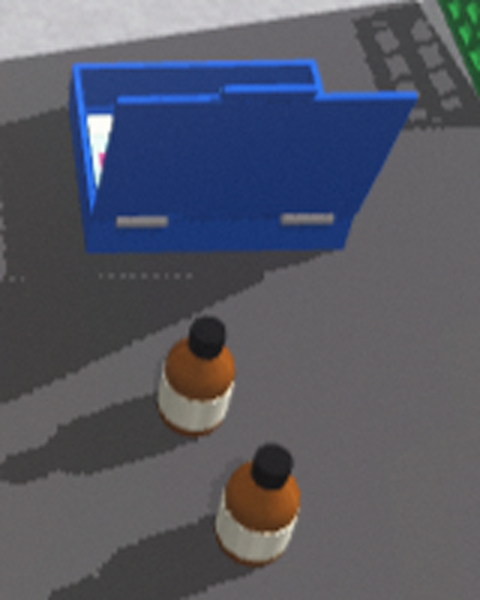

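>>> {"fn": "jog_arm", "kwargs": {
  "steps": "1.6 3.1 1.2 -4; 3.2 6.2 2.4 -8; 4.8 9.3 3.6 -12; 6.4 12.4 4.8 -16; 8 15.5 6 -20; 9.6 18.6 7.2 -24; 11.2 21.7 8.4 -28; 12.8 24.8 9.6 -32",
  "gripper": 0,
  "force": 40
}}

```text
time_s: 0.77
ee_pos: [0.3741, -0.3785, 0.3269]
tcp_rot: [-3.126, 0.296, 0.0]
force: [0.7, -0.4, -0.5]
grip_width: -0.0002
```

The crop shows the blue tray's lid seen from its outer face, with its lip mid-edge, and the two bottles beyond it. I carry on to a point high up behind the lid.

>>> {"fn": "jog_arm", "kwargs": {
  "steps": "1.8 3.4 0 0; 3.6 6.8 0 0; 5.4 10.2 0 0; 7.2 13.6 0 0; 9 17 0 0; 10.8 20.4 0 0; 12.6 23.8 0 0; 14.4 27.2 0 0"
}}

```text
time_s: 1.43
ee_pos: [0.5184, -0.1046, 0.3268]
tcp_rot: [-3.126, 0.297, 0.001]
force: [0.8, -1.1, 0.4]
grip_width: 0.0002
```

>>> {"fn": "jog_arm", "kwargs": {
  "steps": "1.8 3.4 0 0; 3.6 6.8 0 0; 5.4 10.2 0 0; 7.2 13.6 0 0; 9 17 0 0; 10.8 20.4 0 0; 12.6 23.8 0 0; 14 27 0 0"
}}

```text
time_s: 2.1
ee_pos: [0.659, 0.1675, 0.326]
tcp_rot: [-3.126, 0.296, 0.002]
force: [0.8, 0.0, 0.3]
grip_width: 0.0001
```

>>> {"fn": "jog_arm", "kwargs": {
  "steps": "0 -0.4 -3.5 0; 0 -0.4 -7 0; 0 -0.4 -10.5 0; 0 -0.4 -14 0; 0 -0.4 -17 0; 0 -0.4 -19 0; 0 -0.4 -19.6 0; 0 -0.4 -19.6 0"
}}

```text
time_s: 2.77
ee_pos: [0.6579, 0.1631, 0.1281]
tcp_rot: [-3.127, 0.296, 0.008]
force: [-0.1, -0.3, 0.3]
grip_width: 0.0003
```

```bash
cat > snap.py <<'E'
from h import *; import sys
t=sys.argv[1]; s=read_state(); print(s["time_s"],s["ee_pos"],s["force"])
C=np.array([.5035,.192]);u=np.array([.983,-.184])
print("tray xy of tcp",(s["ee_pos"][:2]-C)@u,(s["ee_pos"][:2]-C)@np.array([.184,.983]))
out=[]
for n in("scene","top"):
    im=imaging.get_image(n); w=cloud(im); p=im["pixels"].astype(int); b,g,r=p[...,0],p[...,1],p[...,2]
    m=(b>60)&(b>2*r)&(b>1.6*g)&(w[...,0]>.35)&(w[...,0]<.9)&(w[...,2]>.055)&(w[...,2]<.3)&(w[...,1]>-.1)
    hi=w[m]
    if len(hi)>50:
        for _ in range(4):
            c=hi.mean(0); U,S,V=np.linalg.svd(hi-c,full_matrices=False); nn=V[2]; e=(hi-c)@nn; hi=hi[abs(e)<2*e.std()+1e-3]
        nn=nn*np.sign(nn[:2]@u); a=np.pi/2-np.arctan2(nn[2],nn[:2]@u) if 1 else 0
        print(n,len(hi),"lid ang",a,"deg",np.degrees(a),"maxz",hi[:,2].max(),"res",e.std(),"edge x",((hi[:,:2]-C)@u).min())
    am=(r>70)&(r>1.6*b)&(w[...,0]>.62)&(w[...,2]>.02)&(w[...,2]<.1)&(w[...,1]<.3)&(w[...,1]>0)
    k,l,st,ce=cv2.connectedComponentsWithStats(am.astype(np.uint8))
    for i in range(1,k):
        if st[i,4]>30: print(" amber",ce[i],np.nanmedian(w[l==i],0))
    wm=(w[...,2]>.06)&(w[...,1]<-.1)&(w[...,1]>-.32)&(w[...,0]>.4)&(w[...,2]<.2)&(b>120); qq=w[wm]; print(" white",len(qq),qq[qq[:,2]>np.nanmax(qq[:,2])-.012].mean(0))
    cr=im["pixels"]; cr=cr[150:380,330:530] if n=="scene" else cr[100:300,160:360]
    out.append(cv2.resize(cr,(400,400*cr.shape[0]//cr.shape[1])))
H=max(o.shape[0] for o in out); out=[cv2.copyMakeBorder(o,0,H-o.shape[0],0,0,0) for o in out]
cv2.imwrite(f"pics/{t}.png",np.hstack(out))
E
python3 snap.py a1
```

```text
2.7667 [0.6579241  0.16312198 0.12806975] [-0.08709171 -0.30756556  0.28336364]
tray xy of tcp 0.15711244845981506 2.6943096637169613e-05
scene 1206 lid ang 1.7861140176530415 deg 102.3367949406743 maxz 0.16968555242521954 res 0.000857591745859856 edge x 0.06952656481688696
 amber [425.89814815 303.79938272] [0.68562749 0.12027888 0.0528046 ]
 amber [446.61021505 346.81989247] [0.76873038 0.12519919 0.05342031]
 white 4258 [ 0.60551768 -0.21737651  0.17476428]
top 56 lid ang 1.7839272068682877 deg 102.2114999121142 maxz 0.1512121369553059 res 0.0007884870610506981 edge x 0.06592165009467836
 amber [271.07070707 138.94949495] [0.75126441 0.12573691 0.05631809]
 amber [275.22857143 174.62857143] [0.67071286 0.11543745 0.05357443]
 white 1899 [ 0.60321285 -0.21577187  0.17484548]
```

View pics/a1.png

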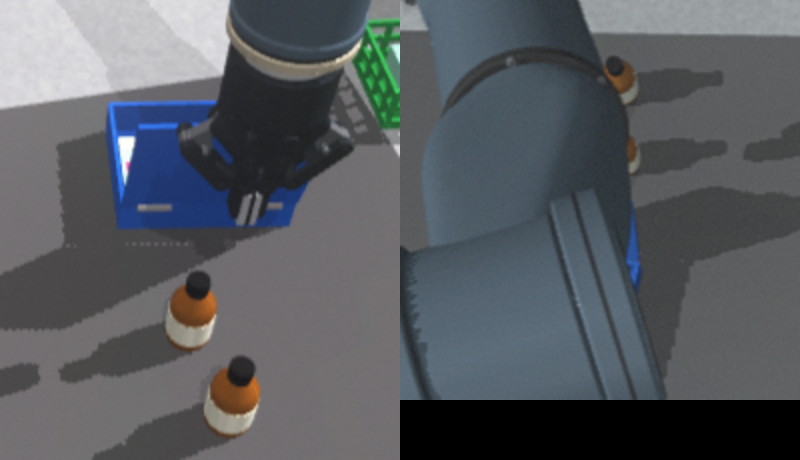

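The scene picture shows the shut fingers at (250,205) of the crop, behind the lid. They are clear of it, and clear of the bottles, which have not moved. I start pushing.

>>> {"fn": "jog_arm", "kwargs": {
  "steps": "-1 0.2 0 0; -2 0.4 0 0; -3 0.6 0 0; -4 0.75 0 0; -5 0.95 0 0; -6 1.1 0 0; -7 1.3 0 0; -7.9 1.5 0 0"
}}

```text
time_s: 3.53
ee_pos: [0.5814, 0.179, 0.1331]
tcp_rot: [-3.124, 0.297, -0.005]
force: [2.5, -1.0, 1.2]
grip_width: -0.0002
```

```bash
python3 snap.py a2
```

```text
3.5333 [0.58140134 0.17895996 0.13309374] [ 2.52778034 -0.96603567  1.19279874]
tray xy of tcp 0.07897638832897784 0.0015154892538556221
scene 3851 lid ang 1.5662664227502643 deg 89.74045561664333 maxz 0.17374138299959407 res 0.001072513223060604 edge x 0.06453487487683442
 amber [425.80674847 303.7791411 ] [0.68576966 0.12018298 0.0530345 ]
 amber [446.53989362 346.77659574] [0.76872172 0.12484952 0.05319149]
 white 4247 [ 0.60589139 -0.21627746  0.17480219]
top 188 lid ang 1.546624687621889 deg 88.61506709147358 maxz 0.1738146279005215 res 0.0005723422908445922 edge x 0.05901857994074196
 amber [268.64238411 139.50993377] [0.7503037  0.13132054 0.05466457]
 amber [269.59210526 175.95394737] [0.66724041 0.12522296 0.05437968]
 white 1537 [ 0.60353727 -0.21388065  0.17640025]
```

View pics/a2.png

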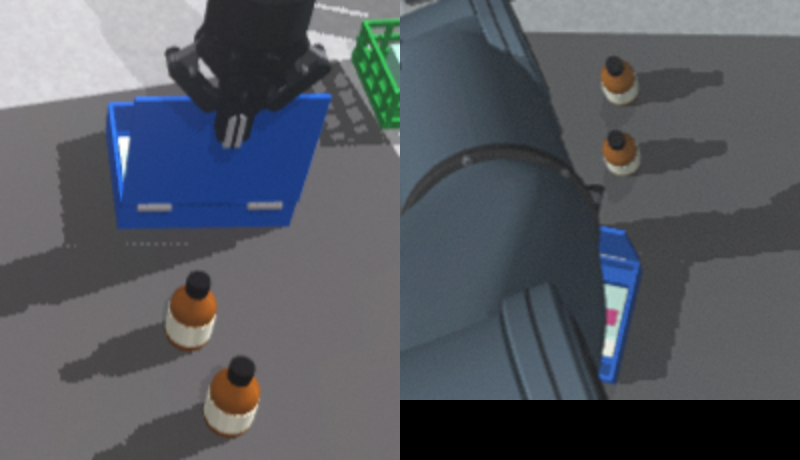

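The lid has followed to about 89.5°, pushed by the finger at (235,140), and the bottles have not moved. I push further while lowering, stopping short of 45°.

>>> {"fn": "jog_arm", "kwargs": {
  "steps": "-0.8 0.1 -0.2 0; -1.6 0.25 -0.4 0; -2.4 0.4 -0.7 0; -3.1 0.5 -0.9 0; -3.8 0.65 -1.2 0; -4.5 0.75 -1.4 0; -5 0.85 -1.5 0; -5.4 0.9 -1.5 0"
}}

```text
time_s: 4.3
ee_pos: [0.5249, 0.1884, 0.1169]
tcp_rot: [-3.125, 0.294, 0.001]
force: [2.2, 0.1, 0.6]
grip_width: 0.0001
```

```bash
python3 snap.py a3
```

```text
4.3 [0.52491163 0.18837523 0.11688295] [2.18792376 0.05555466 0.56402962]
tray xy of tcp 0.021714592030521687 0.00037659530659454985
scene 4935 lid ang 0.9303356520999904 deg 53.30430639588071 maxz 0.15504683222744187 res 0.0015780178227685804 edge x -0.016400598705181336
 amber [425.88957055 303.83128834] [0.6860045  0.1204827  0.05293579]
 amber [446.52010724 346.78552279] [0.76866546 0.12507843 0.05351111]
 white 4249 [ 0.60580205 -0.2157112   0.17403072]
top 531 lid ang 0.9269543330489372 deg 53.11057108506818 maxz 0.15160141556431195 res 0.0009773959425998524 edge x -0.014103861916374597
 amber [268.65789474 139.45394737] [0.75038599 0.13119192 0.0544064 ]
 amber [269.58552632 175.94078947] [0.66726581 0.12595798 0.05458875]
 white 709 [ 0.60332923 -0.2149637   0.17584005]
```

View pics/a3.png

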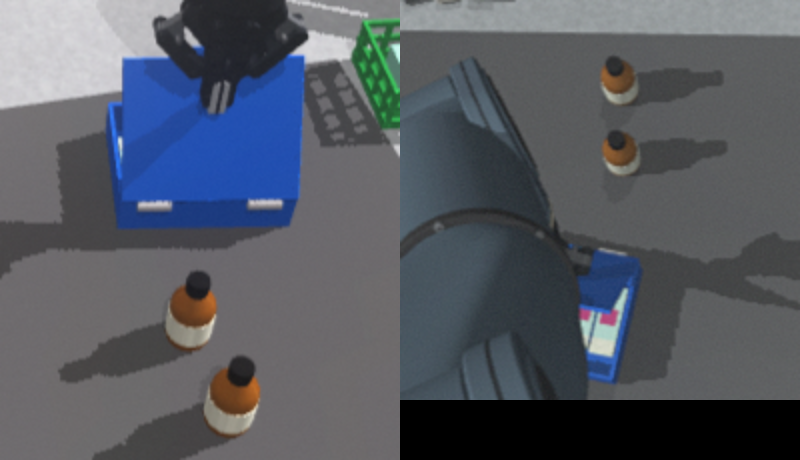

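At (215,100) the finger is on the lid, and both views give about 53.2°. One small step remains.

>>> {"fn": "jog_arm", "kwargs": {
  "steps": "-0.2 0 -0.1 0; -0.4 0.1 -0.2 0; -0.6 0.1 -0.2 0; -0.8 0.1 -0.3 0; -1 0.2 -0.4 0; -1.2 0.2 -0.4 0; -1.2 0.2 -0.4 0; -1.2 0.2 -0.4 0"
}}

```text
time_s: 5.07
ee_pos: [0.5123, 0.1904, 0.1131]
tcp_rot: [-3.126, 0.293, 0.002]
force: [-0.3, 0.6, -0.4]
grip_width: 0.0001
```

```bash
python3 snap.py a4
```

```text
5.0667 [0.51231043 0.1904438  0.11306298] [-0.2781443   0.59999885 -0.44098261]
tray xy of tcp 0.008946993208751178 9.137730951152012e-05
scene 4974 lid ang 0.8024813995478178 deg 45.97879733184149 maxz 0.13886771253260688 res 0.0015961018448122659 edge x -0.023412833254447714
 amber [425.86809816 303.83128834] [0.68594327 0.1202689  0.05309397]
 amber [446.52010724 346.80428954] [0.76878007 0.12487825 0.05319882]
 white 4240 [ 0.60568927 -0.21620857  0.17379488]
top 725 lid ang 0.8005180199272717 deg 45.8663039660022 maxz 0.1414345924616116 res 0.0012393919494260166 edge x -0.02596026972168749
 amber [268.63333333 139.56      ] [0.75033559 0.13159696 0.05402388]
 amber [269.53289474 175.92105263] [0.6668709  0.12582836 0.05421851]
 white 852 [ 0.60302558 -0.2158254   0.17672074]
```

The lid reads about 45.9°. I back off up and away for a clean measurement.

>>> {"fn": "jog_arm", "kwargs": {
  "steps": "0.7 -0.1 0.7 0; 2 -0.4 2 0; 4 -0.8 3 0; 6 -1.2 5 0; 8 -1.5 8 0; 9 -1.7 11 0; 10 -1.9 14 0; 10 -1.9 17 0"
}}

```text
time_s: 5.83
ee_pos: [0.6138, 0.1703, 0.2841]
tcp_rot: [-3.126, 0.296, 0.002]
force: [-0.2, -0.8, -0.4]
grip_width: 0.0001
```

>>> {"fn": "jog_arm", "kwargs": {
  "steps": "0 -3.5 0 0; 0 -7 0 0; 0 -10.5 0 0; 0 -14 0 0; 0 -17.5 0 0; 0 -21 0 0; 0 -24.5 0 0; 0 -28 0 0"
}}

```text
time_s: 6.5
ee_pos: [0.6133, -0.1114, 0.2841]
tcp_rot: [-3.126, 0.296, 0.003]
force: [0.8, 0.5, -0.1]
grip_width: 0.0001
```

```bash
python3 snap.py a5
```

```text
6.5 [ 0.61333239 -0.11135378  0.28407637] [ 0.79375994  0.48110202 -0.08649278]
tray xy of tcp 0.1637823311266632 -0.27798760488488716
scene 5664 lid ang 0.803665322348966 deg 46.04663111161659 maxz 0.14541371171365958 res 0.0016004472320775734 edge x -0.030483247528508436
 amber [425.83435583 303.82515337] [0.68587441 0.12032897 0.05313746]
 amber [446.49595687 346.80862534] [0.76839459 0.12498704 0.05316363]
 white 4248 [ 0.60555128 -0.21657155  0.17376956]
top 2639 lid ang 0.8008354536319804 deg 45.88449157755721 maxz 0.14950972346521763 res 0.0012251041364822865 edge x -0.032212073843481785
 amber [268.64473684 139.55263158] [0.7502503  0.13124728 0.05455091]
 amber [269.54248366 175.89542484] [0.66738726 0.1258642  0.0542116 ]Traceback (most recent call last):
  File "snap.py", line 19, in <module>
    wm=(w[...,2]>.06)&(w[...,1]<-.1)&(w[...,1]>-.32)&(w[...,0]>.4)&(w[...,2]<.2)&(b>120); qq=w[wm]; print(" white",len(qq),qq[qq[:,2]>np.nanmax(qq[:,2])-.012].mean(0))
                                                                                                                                      ~~~~~~~~~^^^^^^^^^
    res = np.fmax.reduce(a, axis=axis, out=out, **kwargs)
ValueError: zero-size array to reduction operation fmax which has no identity
```

Run:
```python
from h import *
cv2.imwrite("pics/a6.png",imaging.get_image("scene")["pixels"]); s=read_state(); print(s["time_s"],s["force"],abs(s["qvel"]).max())
```

```text
6.65 [ 1.26075206  1.58398554 -0.03289442] 0.059795589010590754
```

View pics/a6.png

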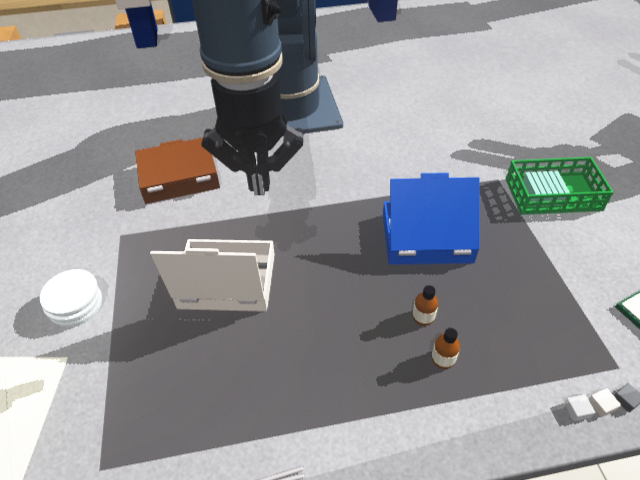

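The blue lid now stands half closed at (435,215). The white lid (210,275) and the bottles (426,305) and (446,348) are unchanged, and the gripper (258,180) is touching nothing. I'm handing it in.

```bash
python3 -c "
from h import *
print(finish_job())"
```

```text
the job is handed in; nothing more can be done
None
```

I folded the blue tray's lid down from about 102° by pushing its outer face with the shut fingertips. I then backed the arm off, and the lid stayed where I left it. I handed the job in at about 6.7 s.

- **Lid angle:** after letting go it measured 46.0° in the scene view and 45.9° in the top view. That is about 1° more open than the 45° asked for, so I did not nudge it again.
- **Bottle and white lid:** neither bottle moved by more than the 1 mm measuring noise. In the scene view, the white lid's edge was within about 2 mm of its start.
- **Forces:** the readings between moves were all small, about 3 N at most.
- **Failed check:** the top-view check of the white lid failed on the last look, most likely because the arm was blocking that camera. The white lid's final state therefore rests on the scene view alone.

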